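# Twist the mixing canister home in the tilted mixer holder

### The job

Pick up the steel canister by the orange grip bar on its lid and load it, foot first, into the tilted cup holder of the small bench mixer. It is a snug fit: twist it to and fro about its own axis under light pressure until it sits fully home on the holder's floor, then let go. Do not force it: the spring-mounted holder must not be squashed down onto its stop, and the jar, the tan cup and the roll of tape must be left where they are.

Things in the scene. Friction and masses are not known exactly. Their poses are not given: they have to be found in the camera images.
- canister: steel mixing canister, black lid, 116 mm high in all, about 0.35 kg, standing upright; origin at the centre of its underside, z up its axis. Foot: radius 26.5 mm at the bottom, widening to 30 mm at 12 mm height; straight body of radius 30 mm up to 80 mm; lid disc of radius 33 mm from 80 to 88 mm; orange grip bar on the lid from 88 to 116 mm, 54 mm long along the canister's x and 24 mm thick along its y
- canister_grip (a point): point in the middle of the grip bar, on the canister's axis, 104 mm above its underside; axes as the canister
- mixer: fixed bench mixer with grey base plate, white drive housing, 117 mm high, behind (+x side), origin on the bench; its front (-x of its own frame) faces roughly to the robot; the holder stands at this front. Base 150 mm square
- holder_seat (a point): centre of the inner floor of the aluminium cup holder, 80 mm above the bench; z is the holder's axis, out of its mouth, tilted 25 degrees from vertical to the mixer's front (the robot's side). Round bore, radius 32 mm, 55 mm deep, wall 5 mm. Four sprung rubber pads 28 mm above this floor stand in to radius 28.2 mm, give way radially and grip the canister
- holder_mouth (a point): centre of the holder's mouth, on its axis 55 mm above the seat; axes as holder_seat. Guide posts at both sides end 6 mm lower. Past the pads it takes 30 N or more to push the canister straight down; while it is being turned, either way, a light push moves it down (under 15 N at 5 mm down per radian of turn)
- holder (a joint): how far the holder is pressed down along its axis on its spring, m: 0 at rest, 0.012 on its stop; it begins to give at about 5 N and needs 1.8 N more per mm, and springs back when let go. The seat and mouth points move with it. The canister when home alone does not press it down
- jar_a: bystander: clear jar with yellow lid, 67 mm wide, 100 mm high, loose; origin at the centre of its underside. It stands beside the mixer on the side where the canister is not
- cup_amber: bystander: tan cup, 66 mm wide, 78 mm high, loose, origin at the centre of its underside
- tape: bystander: roll of masking tape lying flat, 104 mm wide, 25 mm high, loose, origin at the centre of its underside

How it is judged:
By the outcome, as a careful person would: the job done as asked, in the order asked, and still so for the second after the job is handed in, with the robot touching nothing.
It also fails if it takes over 67 s, if anything falls off the work surface, if the arm or the gripper's body presses on something with over 40 N, if the wrist force passes 120 N, or if a joint passes its speed limit or range.

### The arm

A 7-joint arm with a two-finger parallel gripper is mounted at the origin on a cart in front of the work surface, level with it; the furniture and walls round the work are solid. World frame = base frame: x ahead of the robot, y to its left, z up, the work surface at z = 0. Lengths are in m, angles in rad, forces in N, time in s.
With the tool pointing down it reaches from about 0.35 to 0.9 m from the base axis. Payload 8.1 kg.
Tool frame: the origin (TCP) lies on the centre line of the jaws, within the pads' length; the fingertips stand manip.tips_ahead ahead of it and the grasp point (between the pads) lies 2 mm behind it (manip.tips_ahead is the distance from the TCP to the fingertips, in m); x points along the fingers, y is the direction in which the jaws open and shut, and the axes are right-handed (so a half turn about x gives the same grasp; the last joint's range is limited). The gripper opens to 85 mm and grips with 20 to 120 N. Pads are 22 mm wide; open, the fingers measure 114 mm over their backs; the gripper's body (76 mm by 85 mm) begins 54 mm behind the grasp point. The pads swing forward as they close: fully open they stand 13 mm farther back than shut.
Start: joints at [-1.26, 0.434, 0.025, 1.573, -0.012, 1.134, -0.075], TCP at [0.251, 0.572, 0.248] pointing down, gripper open.
Joint ranges: [-2.62, 2.62], [-0.44, 2.09], [-1.27, 1.32], [0.08, 2.57], [-1.32, 4.46], [0.12, 2], [-2.74, 2.74]. Speed limits (rad/s): [2.22, 2.22, 3.01, 3.01, 3.14, 3.14, 3.14].

### API

Orientations are given as a unit quaternion [w, x, y, z].
In Python, from cell import manip gives the robot as it stands.
- The arm moves only by the tool carry_out, never from a script. Its argument "increments" is a list of rows, each a list of 7 numbers: the shift along the tool's x, y, z as a fraction of full scale, then the turn, a rotation vector about the tool's x, y, z as a fraction of full scale, then the gripper's target within -1 to 1 (shut at 1, half-way at 0, fully open at -1). A call has 1 to 12 rows; each row is the pose to reach, as a shift and turn from the pose measured when the call began, along the tool's axes at that moment, turning the shorter way round; what a row does not reach only later rows make up. Full scale, the value 1, is 200 mm for a shift and pi rad for a turn. A row lasts 1/8 s, in which the tool goes at most 62.5 mm and 10.7 degrees, less where a joint would pass 70% of its speed; a pose out of reach is approached as far as the arm can. A call with a number of a shift or a turn outside -1 to 1 is refused whole. A call with a gripper value outside its range is refused whole. The fingers move at their own pace and stop on an object; the grip force is fixed at half the most. Time passes only in rows, so rows that repeat a pose let the fingers close. It gives the time, the measured TCP pose, the force and the opening at its end, in the units of the state.
- manip.get_state(): the state, without advancing time (a new reading comes with each control period).
- manip.snapshot(name): name is "scene" or "top" or "wrist"; returns a dict with "frame" (480x640x3 uint8, red, green, blue), "fx", "fy", "cx", "cy" (pixels), "xyz" and "rotation" of the camera in the world. Camera axes: x right, y up, looking along -z (the intrinsics and any distortion apply to the point x, -y, -z); pixel columns grow to the right and rows downward; lengths in m; the calibration is good to about 2 mm. A picture is of the moment at which its call begins. There is no depth.
- manip.hand_in(): hands the job in, once; it reports no verdict.
The state is a dict: "time": time; "q": joint angles; "dq": joint speeds; "tau": joint torques, N m; "position": TCP position; "eef_rot": TCP orientation; "contact_force": force on the tool from outside, world axes, zero at the start; "torque": the same for the moment, N m; "finger_gap": opening from 0.0 (shut) to 1.0 (fully open).
Only numpy, scipy, OpenCV 4.12 (cv2) and the standard library are available. Lean on these libraries where they do the work, as an engineer would, in place of code of your own. Each camera call takes 0.05 s, during which the arm holds its last target.

## Working session

There is one attempt and no reset: what is moved stays moved. The work goes in short steps, Python scripts to look and compute and a tool call to move; the robot and the scene stay as the last step left them, time stands still between calls to the robot, and variables do not carry over. Pictures are saved under pics/ and viewed, and the job is handed in when it is done.

Besides the shell and the picture viewer there is one more tool, called after "Emit:" as a command line: name --pt "numbers of a row" for each row, then --argument value for the rest. carry_out: Moves the arm, as the interface text tells. Shift numbers are shares of 200 mm and turn numbers shares of pi rad, none past 1 either way. Its arguments: {"type":"object","properties":{"increments":{"type":"array","items":{"type":"array","items":{"type":"number"}}}},"required":["increments"]}

```bash
ls; mkdir -p pics; python3 - <<'E'
from cell import manip
import cv2
print(manip.get_state()); print(manip.tips_ahead)
for n in ("scene","top","wrist"):
    s=manip.snapshot(n); cv2.imwrite(f"pics/{n}0.png",s["frame"][:,:,::-1])
    print(n,{k:v for k,v in s.items() if k!="frame"})
E
```

```text
pics
{'time': 0.0, 'q': array([-1.25960182,  0.43522487,  0.02499173,  1.57410955, -0.01162468,
        1.13398108, -0.07511108]), 'dq': array([-0.00061747,  0.0016584 , -0.00035211,  0.0008654 ,  0.00137943,
       -0.00081682, -0.00084105]), 'tau': array([-5.13853195e-05, -6.70453548e+01,  1.02470811e+00, -3.16221821e+01,
        1.55456853e-02,  1.19546711e-02, -2.43985461e-06]), 'position': array([0.2511639 , 0.57178883, 0.24752016]), 'eef_rot': array([ 0.69194863,  0.14474106,  0.69208781, -0.14584779]), 'contact_force': array([ 0.23374524,  0.28705622, -0.49110542]), 'torque': array([-0.02808395, -0.00169748, -0.04080425]), 'finger_gap': 0.9986840171874908}
0.017
scene {'fx': 615.1364983221438, 'fy': 615.1364983221438, 'cx': 325.2234264107081, 'cy': 244.39133039699504, 'xyz': array([-0.49251518, -0.51297742,  0.66002773]), 'rotation': array([ 0.72854333,  0.45747412, -0.27130699, -0.43166486])}
top {'fx': 578.398151434878, 'fy': 578.398151434878, 'cx': 312.62644868730126, 'cy': 243.51762346069373, 'xyz': array([0.3287298 , 0.00166928, 1.44353235]), 'rotation': array([-0.70446096, -0.05638997,  0.04154248,  0.70627838])}
wrist {'fx': 331.91722937915887, 'fy': 331.91722937915887, 'cx': 318.1987785558737, 'cy': 241.81003502019365, 'xyz': array([0.18408657, 0.60056603, 0.37423991]), 'rotation': array([ 0.82804565, -0.12398854, -0.08046408,  0.54082602])}
```

View pics/scene0.png

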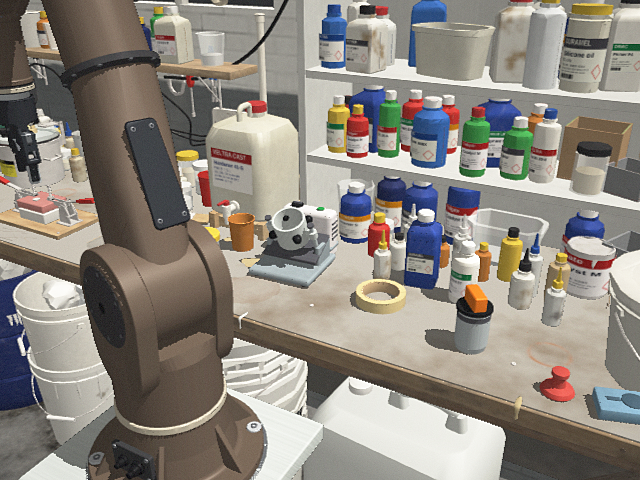

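View pics/top0.png

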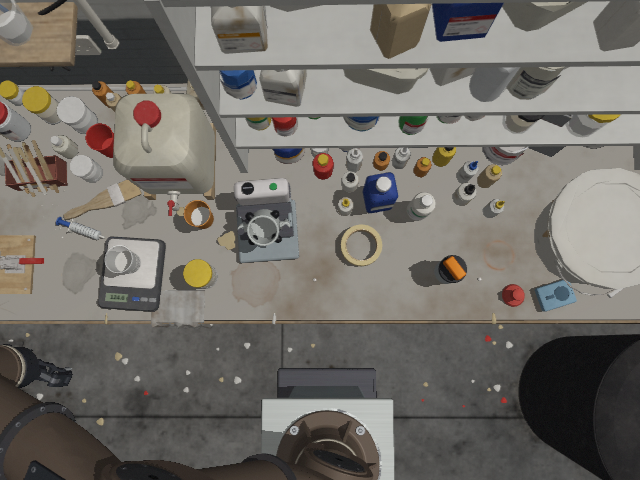

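View pics/wrist0.png

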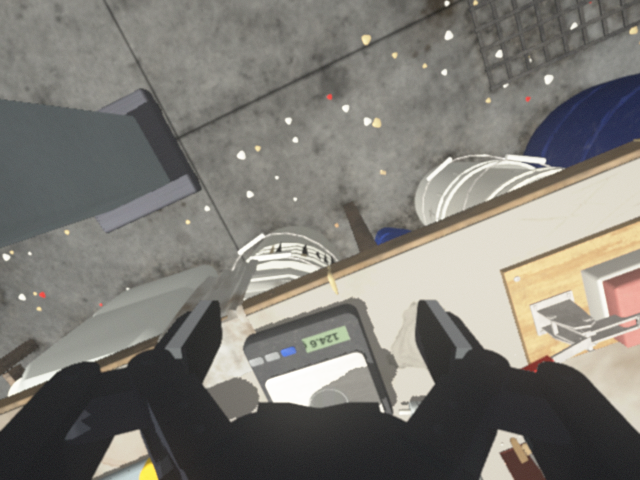

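The scene and top views show the canister: orange bar at about (476,299) in scene and (455,268) in top. The mixer sits at about (295,240) in scene and (267,225) in top, with the tape at (360,245) in top. The jar has the yellow lid at (198,273) in top, and the tan cup is at (198,213). I'll zoom in for measurement.

```bash
cat > h.py <<'E'
import numpy as np, cv2
from scipy.spatial.transform import Rotation as Ro
def R(q): q=np.asarray(q); return Ro.from_quat([q[1],q[2],q[3],q[0]])
def ray(s,u,v):
    d=R(s["rotation"]).apply([(u-s["cx"])/s["fx"],-(v-s["cy"])/s["fy"],-1]); return np.array(s["xyz"]),d/np.linalg.norm(d)
def plane(s,u,v,z):
    o,d=ray(s,u,v); return o+d*(z-o[2])/d[2]
def proj(s,p):
    c=R(s["rotation"]).inv().apply(np.asarray(p)-s["xyz"]); return np.array([s["cx"]+s["fx"]*c[0]/-c[2], s["cy"]+s["fy"]*c[1]/c[2]])
def tri(rays):
    A=sum(np.eye(3)-np.outer(d,d) for o,d in rays); b=sum((np.eye(3)-np.outer(d,d))@o for o,d in rays)
    return np.linalg.solve(A,b)
E
python3 - <<'E'
from cell import manip
from h import *
import pickle
S={n:manip.snapshot(n) for n in("scene","top")}
pickle.dump(S,open("s0.pkl","wb"))
def crop(n,x,y,w,h,f,k): 
    im=S[n]["frame"][y:y+h,x:x+w,::-1]; cv2.imwrite(f"pics/{k}.png",cv2.resize(im,None,fx=f,fy=f,interpolation=cv2.INTER_CUBIC))
crop("top",220,165,90,110,5,"c_topmix"); crop("scene",230,185,130,110,6,"c_scmix")
for n in S:
    im=cv2.cvtColor(S[n]["frame"],cv2.COLOR_RGB2HSV)
    m=cv2.inRange(im,(5,180,150),(18,255,255))
    x0,y0,w,h=(430,245,50,50) if n=="top" else (450,275,50,50)
    mm=np.zeros_like(m); mm[y0:y0+h,x0:x0+w]=m[y0:y0+h,x0:x0+w]
    ct=max(cv2.findContours(mm,0,2)[0],key=cv2.contourArea)
    r=cv2.minAreaRect(ct); b=cv2.boxPoints(r); print(n,r,cv2.contourArea(ct))
    P=np.array([plane(S[n],u,v,.116) for u,v in b]);print(P.round(4),P.mean(0))
E
```

```text
scene ((477.7597961425781, 297.4368591308594), (30.248987197875977, 15.429268836975098), 72.25532531738281) 303.5
[[ 0.4704 -0.273   0.116 ]
 [ 0.5    -0.2912  0.116 ]
 [ 0.41   -0.3325  0.116 ]
 [ 0.3838 -0.3151  0.116 ]] [ 0.44106469 -0.30296061  0.116     ]
top ((455.485107421875, 267.28070068359375), (22.620269775390625, 9.08469009399414), 52.43141174316406) 181.0
[[ 0.472  -0.2745  0.116 ]
 [ 0.4848 -0.2914  0.116 ]
 [ 0.4433 -0.3214  0.116 ]
 [ 0.4307 -0.3046  0.116 ]] [ 0.45770576 -0.29800014  0.116     ]
```

```bash
python3 - <<'E'
from h import *; import pickle
S=pickle.load(open("s0.pkl","rb"))
for n,x,y,w,h,f in(("top",425,240,60,55,10),("scene",440,270,65,90,6)):
    cv2.imwrite(f"pics/c_{n}can.png",cv2.resize(S[n]["frame"][y:y+h,x:x+w,::-1],None,fx=f,fy=f,interpolation=cv2.INTER_CUBIC))
E
```

```text
(no output)
```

View pics/c_topmix.png

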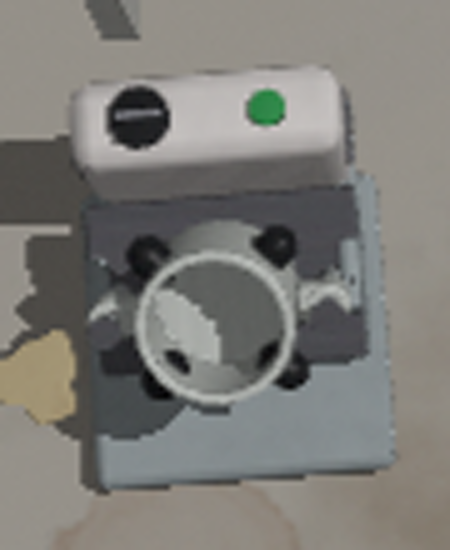

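View pics/c_scmix.png

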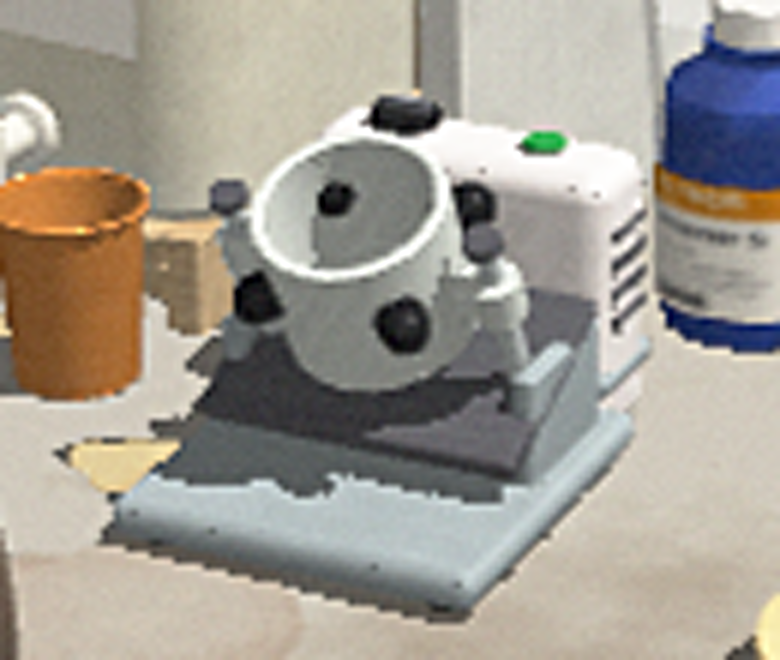

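View pics/c_topcan.png

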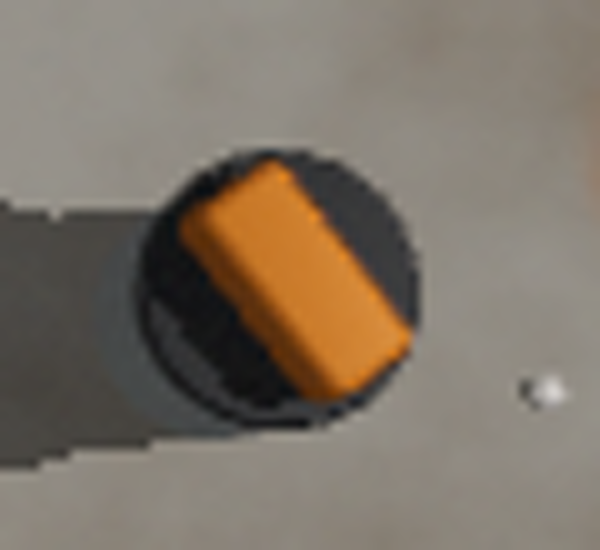

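View pics/c_scenecan.png

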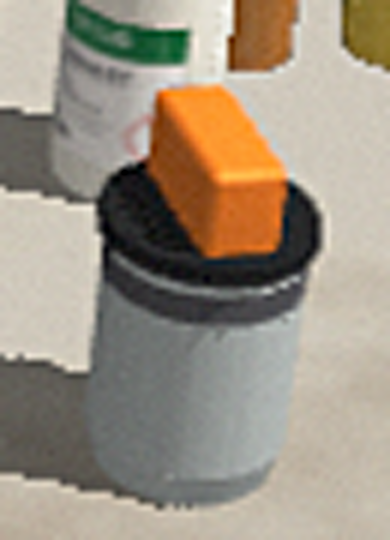

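Both views show the parts clearly. The mouth rim ellipse is centred at about (262.6,230) in top and (288,219) in scene. Next I'll compute positions.

```bash
python3 - <<'E'
from h import *; import pickle
S=pickle.load(open("s0.pkl","rb"));T,C=S["top"],S["scene"]
ct=lambda x,y,x0,y0,f:(x0+(x+.5)/f-.5,y0+(y+.5)/f-.5)
# canister
print("lid ctr",plane(T,*ct(278,290,425,240,10),.088),"bar top",plane(T,*ct(296,279,425,240,10),.116))
# scene bar top face corners (crop x6, off 440,270)
tc=[ct(x,y,440,270,6) for x,y in((155,92),(235,87),(287,165),(213,180))]
P=np.array([plane(C,*p,.116) for p in tc]);print("scene bartop",P.mean(0),P.round(3).tolist())
# lid ellipse in scene: extents, centre (210,220)
print("scene lid",plane(C,*ct(210,219,440,270,6),.088))
# rim
m=tri([ray(T,*ct(215,327,220,165,5)),ray(C,*ct(352,208,230,185,6))])
print("mouth tri",m,[plane(T,*ct(215,327,220,165,5),.1298),plane(C,*ct(352,208,230,185,6),.1298)])
# base front edge dir, at bench top
for a,b,z in(((100,488),(392,468),.01),((82,205),(98,475),.02),((370,175),(395,465),.02)):
    p,q=[plane(T,*ct(*w,220,165,5),z) for w in(a,b)];d=q-p;print(p,q,np.degrees(np.arctan2(d[1],d[0])))
for a,b in(((105,535),(445,615)),((445,615),(632,430))):
    p,q=[plane(C,*ct(*w,230,185,6),.003) for w in(a,b)];d=q-p;print("scene",p,q,np.linalg.norm(d),np.degrees(np.arctan2(d[1],d[0])))
# posts
for pt in((229,190),(483,240)): print("post z~.125",plane(C,*ct(*pt,230,185,6),.125))
# housing top
for pt,z in(((75,95),.117),((335,72),.117),((82,165),.117),((340,150),.117),((138,117),.12),((266,106),.12)): print("hous",plane(T,*ct(*pt,220,165,5),z))
# other objects
for nm,p,z in(("jar",(198,273),.1),("cup",(198,213),.078),("tape",(360.5,245.5),.02),("bluebottle",(381,192),.15)): print(nm,plane(T,*p,z))
from cell import manip
r=R(manip.get_state()["eef_rot"]); print(r.as_matrix().round(3))
E
```

```text
lid ctr [ 0.45741307 -0.29694665  0.088     ] bar top [ 0.457273   -0.29497207  0.116     ]
scene bartop [ 0.45900947 -0.29593636  0.116     ] [[0.472, -0.272, 0.116], [0.486, -0.292, 0.116], [0.448, -0.318, 0.116], [0.43, -0.302, 0.116]]
scene lid [ 0.45490821 -0.29656323  0.088     ]
mouth tri [0.54373602 0.14486841 0.13009033] [array([0.54400162, 0.14455474, 0.1298    ]), array([0.54408874, 0.14557624, 0.1298    ])]
[0.48239484 0.2142834  0.01      ] [0.4919372  0.06828547 0.01      ] -86.26049275966032
[0.62448232 0.22422793 0.02      ] [0.48781478 0.2139025  0.02      ] -175.67943055023227
[0.63905792 0.07924419 0.02      ] [0.49228964 0.06633616 0.02      ] -174.9738619979711
scene [0.48644527 0.22191365 0.003     ] [0.4956161  0.08021138 0.003     ] 0.14199872045484824 -86.29703891286343
scene [0.4956161  0.08021138 0.003     ] [0.65761727 0.09010734 0.003     ] 0.16230313723903922 3.495610463301029
post z~.125 [0.54587905 0.20012485 0.125     ]
post z~.125 [0.55148755 0.09525314 0.125     ]
hous [0.65719302 0.21328418 0.117     ]
hous [0.66751656 0.09062939 0.117     ]
hous [0.62347929 0.209393   0.117     ]
hous [0.62996331 0.0880886  0.117     ]
hous [0.64567694 0.18294094 0.12      ]
hous [0.65059112 0.12277262 0.12      ]
jar [0.44768157 0.29810962 0.1       ]
cup [0.59474476 0.30679333 0.078     ]
tape [ 0.52194285 -0.08722014  0.02      ]
bluebottle [ 0.6272712 -0.1273371  0.15     ]
[[-0.     0.402  0.916]
 [-0.001  0.916 -0.402]
 [-1.    -0.001  0.   ]]
```

```bash
cat > go.py <<'E'
from h import *
def go(m,p,xt,yt):
    s=m.get_state(); r=R(s["eef_rot"]); xt=np.array(xt)/np.linalg.norm(xt); yt=np.array(yt)-np.dot(yt,xt)*xt; yt/=np.linalg.norm(yt)
    Rt=Ro.from_matrix(np.column_stack([xt,yt,np.cross(xt,yt)]))
    sh=r.inv().apply(np.array(p)-s["position"])/.2; tu=(r.inv()*Rt).as_rotvec()/np.pi
    print("shift",sh.round(3),"turn",tu.round(3),"| mm",(np.linalg.norm(sh)*200).round(1),"deg",(np.linalg.norm(tu)*180).round(1))
    print("t",s["time"],"q",s["q"].round(2),"pos",s["position"].round(4),"F",s["contact_force"].round(1),"M",s["torque"].round(2),"gap",round(s["finger_gap"],3))
    return s
a=np.radians
OC=(.457,-.296); YC=(np.cos(a(-54)),np.sin(a(-54)),0)
Mo=np.array([.544,.145,.130]); yw=a(4.0)
ZH=np.array([-np.sin(a(25))*np.cos(yw),-np.sin(a(25))*np.sin(yw),np.cos(a(25))]); SEAT=Mo-.055*ZH
YH=np.array([np.cos(a(25))*np.cos(yw),np.cos(a(25))*np.sin(yw),np.sin(a(25))])
E
python3 -c "
from cell import manip
from go import *
go(manip,[*OC,.248],[0,0,-1],YC)"
```

```text
shift [ 3.000e-03 -3.560e+00  2.687e+00] turn [0.668 0.    0.   ] | mm 892.1 deg 120.3
t 0.25 q [-1.26  0.43  0.02  1.57 -0.01  1.13 -0.08] pos [0.2512 0.572  0.2479] F [1.1 0.3 1. ] M [-0.02  0.02  0.05] gap 0.997
```

Emit:
carry_out --pt "-0.8 0 0 0 0 0 -1"

```text
time: 0.38
position: [0.2503, 0.5697, 0.3066]
eef_rot: [0.692, 0.141, 0.693, -0.149]
contact_force: [0.1, 1.4, 0.4]
finger_gap: 0.998
```

Emit:
carry_out --pt "0 -0.92 0.69 0.17 0 0 -1" --pt "0 -0.92 0.69 0.17 0 0 -1" --pt "0 -0.92 0.69 0.17 0 0 -1" --pt "0 -0.92 0.69 0.17 0 0 -1"

```text
time: 0.88
position: [0.3032, 0.343, 0.3088]
eef_rot: [0.629, 0.32, 0.628, -0.328]
contact_force: [0.2, 0.6, 0.1]
finger_gap: 0.996
```

```bash
python3 -c "
from cell import manip
from go import *
go(manip,[*OC,.248],[0,0,-1],YC)"
```

```text
shift [ 0.335 -1.224  3.046] turn [0.497 0.004 0.001] | mm 660.1 deg 89.5
t 0.875 q [-1.13  0.11  0.19  1.87 -0.02  1.17 -0.32] pos [0.3032 0.343  0.3088] F [0.2 0.6 0.1] M [ 0.06 -0.   -0.  ] gap 0.996
```

Emit:
carry_out --pt "0 -0.38 0.95 0.15 0 0 -1" --pt "0 -0.38 0.95 0.15 0 0 -1" --pt "0 -0.38 0.95 0.15 0 0 -1" --pt "0 -0.38 0.95 0.15 0 0 -1"

```text
time: 1.38
position: [0.3519, 0.1406, 0.311]
eef_rot: [0.535, 0.46, 0.533, -0.467]
contact_force: [0.0, 0.8, 1.0]
finger_gap: 0.998
```

```bash
python3 -c "
from cell import manip
from go import *
go(manip,[*OC,.248],[0,0,-1],YC)"
```

```text
shift [0.335 0.214 2.232] turn [ 0.345  0.003 -0.   ] | mm 453.4 deg 62.1
t 1.375 q [-0.93 -0.06  0.39  2.03  0.03  1.17 -0.41] pos [0.3519 0.1406 0.311 ] F [0.  0.8 1. ] M [0.09 0.02 0.03] gap 0.998
```

Emit:
carry_out --pt "0 0.1 1 0.15 0 0 -1" --pt "0 0.1 1 0.15 0 0 -1" --pt "0 0.1 1 0.15 0 0 -1" --pt "0 0.1 1 0.15 0 0 -1"

```text
time: 1.88
position: [0.4, -0.0585, 0.3131]
eef_rot: [-0.411, -0.574, -0.407, 0.579]
contact_force: [-0.1, 1.3, -0.7]
finger_gap: 0.997
```

```bash
python3 -c "
from cell import manip
from go import *
go(manip,[*OC,.248],[0,0,-1],YC)"
```

```text
shift [0.337 0.661 1.023] turn [ 0.193  0.003 -0.001] | mm 252.8 deg 34.7
t 1.875 q [-0.67 -0.04  0.67  2.    0.03  1.17 -0.35] pos [ 0.4    -0.0585  0.3131] F [-0.1  1.3 -0.7] M [ 0.1 -0.  -0. ] gap 0.997
```

Emit:
carry_out --pt "0 0.66 0.98 0.193 0 0 -1" --pt "0 0.66 0.98 0.193 0 0 -1" --pt "0 0.66 0.98 0.193 0 0 -1" --pt "0 0.66 0.98 0.193 0 0 -1" --pt "0 0.66 0.98 0.193 0 0 -1"

```text
time: 2.5
position: [0.4589, -0.2916, 0.3149]
eef_rot: [-0.22, -0.671, -0.212, 0.676]
contact_force: [-0.6, 0.2, 1.0]
finger_gap: 0.996
```

```bash
python3 -c "
from cell import manip
from go import *
go(manip,[*OC,.200],[0,0,-1],YC)
s=manip.snapshot('wrist');cv2.imwrite('pics/w1.png',s['frame'][:,:,::-1]);print(proj(s,[*OC,.116]),proj(s,[*OC,.088]))"
```

```text
shift [0.575 0.008 0.015] turn [-0.003  0.003 -0.003] | mm 115.0 deg 0.9
t 2.5 q [-0.24  0.32  0.94  1.73 -0.26  1.23 -0.18] pos [ 0.4589 -0.2916  0.3149] F [-0.6  0.2  1. ] M [ 0.04  0.02 -0.05] gap 0.996
[317.29030322 220.16898655] [317.1485806  213.97771726]
```

View pics/w1.png

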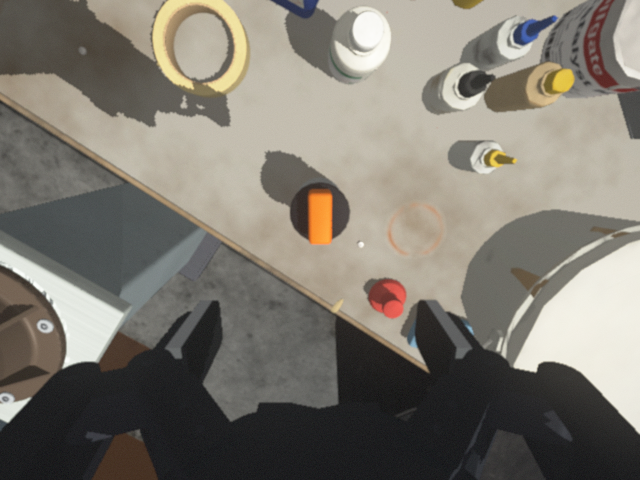

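The wrist view shows the bar upright at about (320,217), within 3 px (about 3 mm) of the prediction, so roll is aligned. I'll refine it.

```bash
python3 -c "
from cell import manip
from go import *
s=manip.snapshot('wrist')
im=cv2.cvtColor(s['frame'],cv2.COLOR_RGB2HSV)
m=cv2.inRange(im,(5,180,120),(18,255,255));m[:180]=0;m[260:]=0;m[:,:290]=0;m[:,350:]=0
m2=cv2.inRange(im,(5,180,215),(18,255,255))&m
for k in(m,m2):
  c=max(cv2.findContours(k,0,2)[0],key=cv2.contourArea);r=cv2.minAreaRect(c);print(r);P=np.array([plane(s,u+0,v,.116) for u,v in cv2.boxPoints(r)]);print(P.mean(0),P.round(4).tolist())
cv2.imwrite('pics/w1c.png',cv2.resize(s['frame'][170:270,270:370,::-1],None,fx=6,fy=6,interpolation=cv2.INTER_CUBIC))
"
```

```text
((322.0, 218.0), (52.0, 22.0), 90.0)
[ 0.4612054  -0.29603104  0.116     ] [[0.4766, -0.2716, 0.116], [0.4892, -0.2891, 0.116], [0.4461, -0.3209, 0.116], [0.4329, -0.3025, 0.116]]
((322.4999694824219, 220.0), (20.999996185302734, 47.99999237060547), 0.0)
[ 0.45990408 -0.29759463  0.116     ] [[0.4335, -0.3034, 0.116], [0.474, -0.2746, 0.116], [0.486, -0.2914, 0.116], [0.4461, -0.3209, 0.116]]
```

View pics/w1c.png

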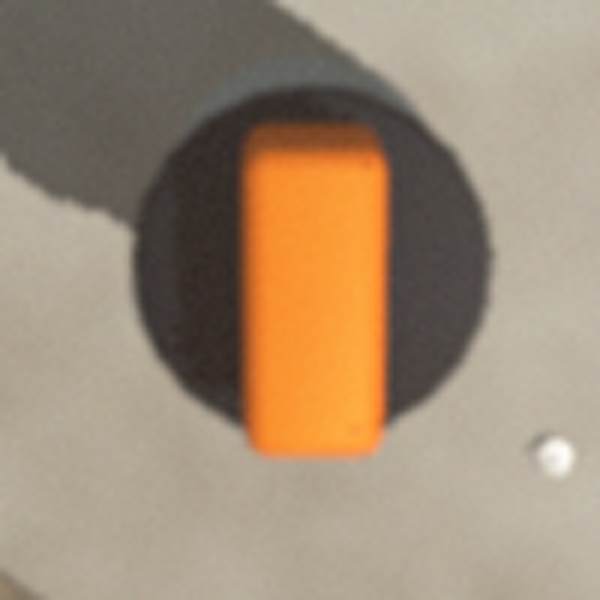

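The bar is square to the jaws, and averaging the three views puts the axis at about (0.4587,-0.2963). I'll descend to it.

```bash
sed -i 's/^OC=.*;/OC=(.4587,-.2963);/' go.py; python3 -c "
from cell import manip
from go import *
go(manip,[*OC,.135],[0,0,-1],YC)"
```

```text
shift [0.899 0.029 0.021] turn [-0.001  0.003 -0.002] | mm 180.0 deg 0.6
t 2.6 q [-0.25  0.32  0.94  1.73 -0.26  1.23 -0.19] pos [ 0.4594 -0.2874  0.3148] F [0.2 0.7 0.6] M [ 0.06 -0.    0.02] gap 0.997
```

Emit:
carry_out --pt "0.3 0.03 0.02 0 0.003 -0.002 -1" --pt "0.6 0.03 0.02 0 0.003 -0.002 -1" --pt "0.9 0.03 0.02 0 0.003 -0.002 -1" --pt "0.9 0.03 0.02 0 0.003 -0.002 -1" --pt "0.9 0.03 0.02 0 0.003 -0.002 -1" --pt "0.9 0.03 0.02 0 0.003 -0.002 -1"

```text
time: 3.35
position: [0.4606, -0.2969, 0.1375]
eef_rot: [0.219, 0.674, 0.217, -0.671]
contact_force: [0.1, -0.2, -0.0]
finger_gap: 1.001
```

```bash
python3 -c "
from cell import manip
from go import *
go(manip,[*OC,.107],[0,0,-1],YC)
s=manip.snapshot('wrist');cv2.imwrite('pics/w2.png',s['frame'][:,:,::-1]);print(proj(s,[*OC,.116]))"
```

```text
shift [ 0.152 -0.008  0.006] turn [-0.    -0.001 -0.001] | mm 30.5 deg 0.3
t 3.35 q [-0.08  0.53  0.79  1.94 -0.49  0.87  0.03] pos [ 0.4606 -0.2969  0.1375] F [ 0.1 -0.2 -0. ] M [-0.04  0.01 -0.03] gap 1.001
[311.35301569 301.20893885]
```

View pics/w2.png

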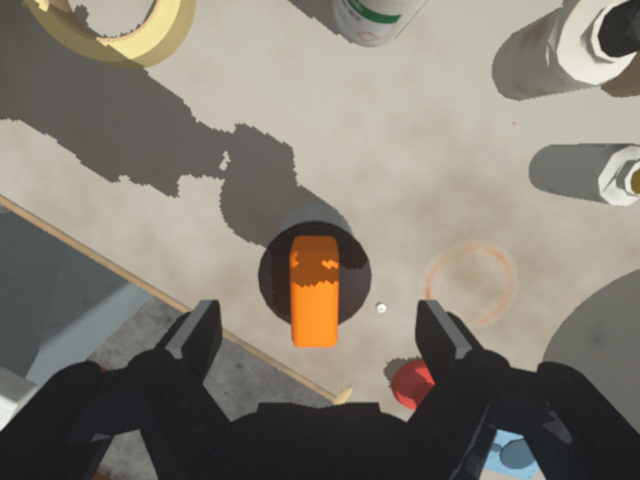

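The bar is between the jaws, about 1.5 mm left of their middle, which agrees with the computed -0.008 shift.

Emit:
carry_out --pt "0.08 -0.008 0.006 0 0 0 -1" --pt "0.152 -0.008 0.006 0 0 0 -1" --pt "0.152 -0.008 0.006 0 0 0 -1" --pt "0.152 -0.008 0.006 0 0 0 -1"

```text
time: 3.9
position: [0.4584, -0.2964, 0.1066]
eef_rot: [0.218, 0.674, 0.217, -0.672]
contact_force: [0.8, -0.5, 0.6]
finger_gap: 0.999
```

```bash
python3 -c "
from cell import manip
from go import *
go(manip,[*OC,.107],[0,0,-1],YC)"
```

```text
shift [-0.002  0.    -0.001] turn [-0.001 -0.001 -0.001] | mm 0.5 deg 0.2
t 3.9 q [-0.05  0.56  0.76  1.97 -0.53  0.81  0.06] pos [ 0.4584 -0.2964  0.1066] F [ 0.8 -0.5  0.6] M [ 0.03  0.03 -0.07] gap 0.999
```

Next, close slowly, watching the force.

Emit:
carry_out --pt "-0.002 0 0 0 0 0 0.2" --pt "-0.002 0 0 0 0 0 0.2" --pt "-0.002 0 0 0 0 0 1" --pt "-0.002 0 0 0 0 0 1" --pt "-0.002 0 0 0 0 0 1" --pt "-0.002 0 0 0 0 0 1" --pt "-0.002 0 0 0 0 0 1" --pt "-0.002 0 0 0 0 0 1"

```text
time: 4.9
position: [0.4584, -0.2963, 0.1073]
eef_rot: [0.218, 0.674, 0.217, -0.671]
contact_force: [-0.6, 2.0, 5.8]
finger_gap: 0.269
```

```bash
python3 -c "
from cell import manip
from go import *
go(manip,[*OC,.157],[0,0,-1],YC)"
```

```text
shift [-0.249  0.001 -0.002] turn [-0.001 -0.001 -0.001] | mm 49.7 deg 0.2
t 4.9 q [-0.05  0.56  0.76  1.97 -0.53  0.81  0.06] pos [ 0.4584 -0.2963  0.1073] F [-0.6  2.   5.8] M [ 0.35  0.28 -0.02] gap 0.269
```

Emit:
carry_out --pt "-0.1 0 0 0 0 0 1" --pt "-0.3 0 0 0 0 0 1" --pt "-0.6 0 0 0 0 0 1" --pt "-0.95 0 0 0 0 0 1" --pt "-0.95 0 0 0 0 0 1" --pt "-0.95 0 0 0 0 0 1"

```text
time: 5.65
position: [0.4576, -0.2957, 0.2966]
eef_rot: [0.218, 0.674, 0.218, -0.671]
contact_force: [-0.9, 0.6, -3.8]
finger_gap: 0.271
```

```bash
python3 -c "
from cell import manip
from go import *
P=SEAT+.217*ZH
print(P,SEAT)
go(manip,P,-ZH,YH)
s=manip.snapshot('scene');cv2.imwrite('pics/s2.png',s['frame'][:,:,::-1])"
```

```text
[0.47570262 0.14022418 0.27682186] [0.56718738 0.14662142 0.08015307]
shift [ 0.101 -1.712 -1.352] turn [-0.317  0.07   0.126] | mm 436.8 deg 62.7
t 5.65 q [-0.21  0.34  0.94  1.75 -0.3   1.2  -0.13] pos [ 0.4576 -0.2957  0.2966] F [-0.9  0.6 -3.8] M [ 0.03 -0.06 -0.03] gap 0.271
```

View pics/s2.png

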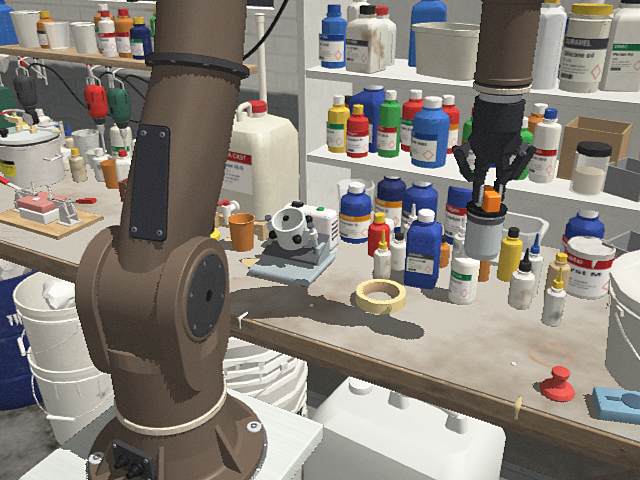

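The scene view shows the canister hanging upright in the jaws at about (485,225). I'll carry it to the mixer.

Emit:
carry_out --pt "0 -0.8 -0.63 -0.15 0.02 0.03 1" --pt "0 -0.8 -0.63 -0.15 0.02 0.03 1" --pt "0 -0.8 -0.63 -0.15 0.02 0.03 1" --pt "0 -0.8 -0.63 -0.15 0.02 0.03 1"

```text
time: 6.2
position: [0.4636, -0.0869, 0.2938]
eef_rot: [0.394, 0.632, 0.348, -0.569]
contact_force: [-0.2, -1.5, -2.5]
finger_gap: 0.27
```

```bash
python3 -c "
from cell import manip
from go import *
P=SEAT+.217*ZH
go(manip,P,-ZH,YH)"
```

```text
shift [ 0.08  -0.463 -1.039] turn [-0.167  0.033  0.1  ] | mm 228.1 deg 35.6
t 6.2 q [-0.67  0.06  0.8   1.99 -0.06  1.   -0.31] pos [ 0.4636 -0.0869  0.2938] F [-0.2 -1.5 -2.5] M [-0.02  0.2   0.04] gap 0.27
```

Emit:
carry_out --pt "0.03 -0.42 -0.96 -0.15 0.03 0.09 1" --pt "0.03 -0.42 -0.96 -0.15 0.03 0.09 1" --pt "0.05 -0.42 -0.96 -0.15 0.03 0.09 1" --pt "0.05 -0.42 -0.96 -0.15 0.03 0.09 1" --pt "0.05 -0.42 -0.96 -0.15 0.03 0.09 1"

```text
time: 6.82
position: [0.4737, 0.1242, 0.2805]
eef_rot: [0.59, 0.588, 0.399, -0.383]
contact_force: [-0.3, -0.4, -3.5]
finger_gap: 0.265
```

```bash
python3 -c "
from cell import manip
from go import *
P=SEAT+.217*ZH
go(manip,P,-ZH,YH)"
```

```text
shift [ 0.022  0.003 -0.08 ] turn [-0.015  0.003  0.012] | mm 16.5 deg 3.5
t 6.825 q [-0.95 -0.05  0.46  2.18  0.31  0.67 -0.68] pos [0.4737 0.1242 0.2805] F [-0.3 -0.4 -3.5] M [-0.1   0.8  -0.05] gap 0.265
```

Emit:
carry_out --pt "0.022 0.003 -0.08 -0.015 0.003 0.012 1" --pt "0.022 0.003 -0.08 -0.015 0.003 0.012 1" --pt "0.022 0.003 -0.08 -0.015 0.003 0.012 1"

```text
time: 7.2
position: [0.4752, 0.1389, 0.276]
eef_rot: [0.609, 0.583, 0.399, -0.361]
contact_force: [0.1, 0.5, -3.8]
finger_gap: 0.269
```

```bash
python3 -c "
from cell import manip
from go import *
P=SEAT+.187*ZH
go(manip,P,-ZH,YH)
import pickle
S={n:manip.snapshot(n) for n in('scene','top')};pickle.dump(S,open('s3.pkl','wb'))
for n,x,y,w,h,f in(('scene',230,130,130,130,5),('top',200,165,120,120,5)):
  cv2.imwrite(f'pics/{n}3.png',cv2.resize(S[n]['frame'][y:y+h,x:x+w,::-1],None,fx=f,fy=f,interpolation=cv2.INTER_CUBIC))
s=manip.snapshot('wrist');cv2.imwrite('pics/w3.png',s['frame'][:,:,::-1]);pickle.dump(s,open('w3.pkl','wb'))"
```

```text
shift [ 0.148  0.005 -0.007] turn [-0.001  0.001  0.   ] | mm 29.6 deg 0.3
t 7.2 q [-0.97 -0.05  0.43  2.2   0.37  0.62 -0.73] pos [0.4752 0.1389 0.276 ] F [ 0.1  0.5 -3.8] M [-0.04  0.79  0.01] gap 0.269
```

View pics/scene3.png

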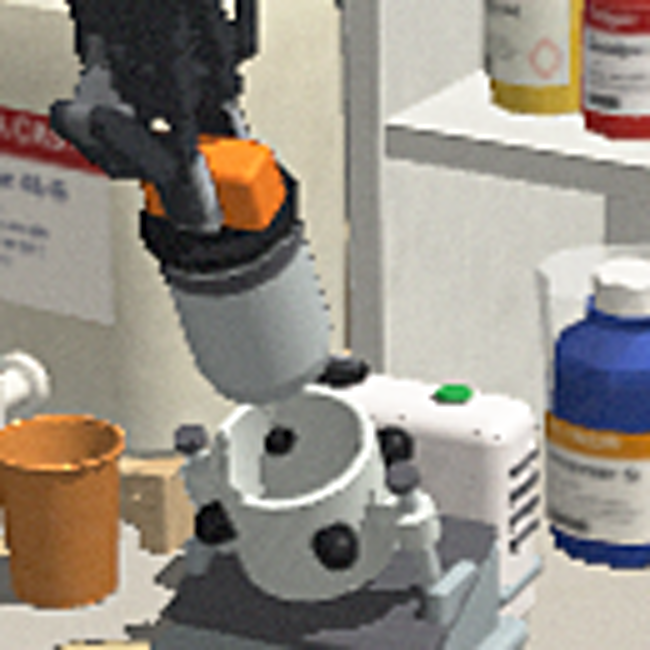

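View pics/top3.png

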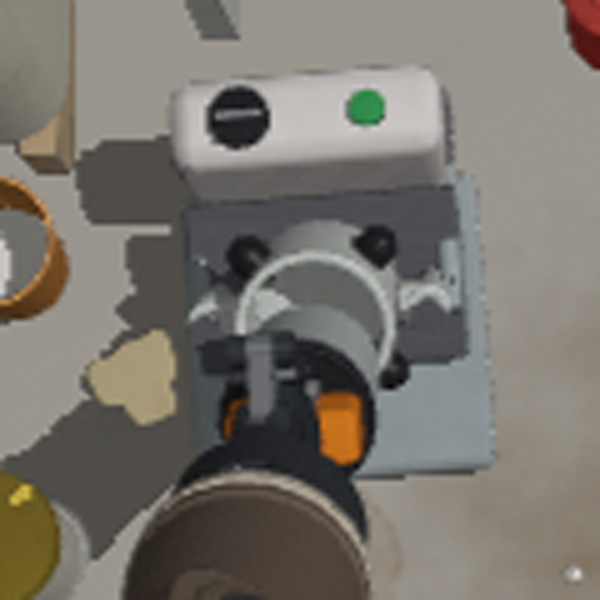

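View pics/w3.png

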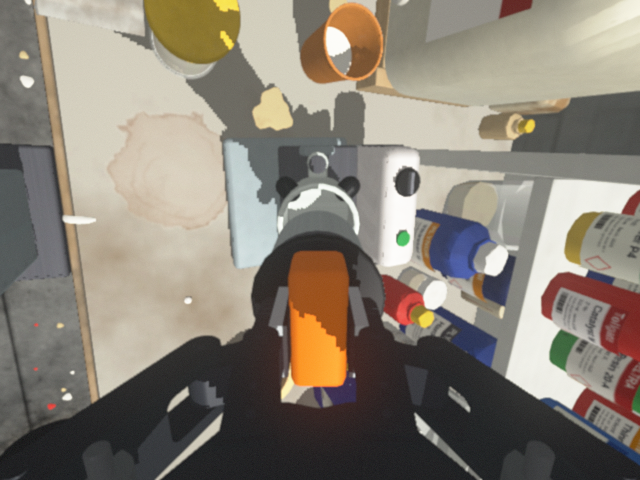

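```bash
cat > ov.py <<'E'
from go import *
def draw(s,foot,ax,name,x,y,w,h,f,ang=0):
    im=cv2.resize(s['frame'][y:y+h,x:x+w,::-1],None,fx=f,fy=f,interpolation=cv2.INTER_CUBIC)
    e1=np.cross(ax,[1,0,0]);e1/=np.linalg.norm(e1);e2=np.cross(ax,e1)
    def circ(c,r,z,col):
        t=np.linspace(0,2*np.pi,80)
        pts=np.array([proj(s,c+ax*z+r*(np.cos(k)*e1+np.sin(k)*e2)) for k in t])
        pts=((pts-[x,y]+.5)*f-.5).round().astype(int); cv2.polylines(im,[pts],True,col,1)
    circ(foot,.0265,0,(0,0,255));circ(foot,.03,.012,(0,0,255));circ(foot,.03,.08,(0,0,255));circ(foot,.033,.088,(0,255,0))
    circ(Mo,.037,0,(255,0,255));circ(Mo,.032,0,(255,0,255))
    cv2.imwrite(name,im)
E
python3 -c "
from ov import *
import pickle
S=pickle.load(open('s3.pkl','rb'));W=pickle.load(open('w3.pkl','rb'))
from cell import manip
st=manip.get_state();r=R(st['eef_rot']);ax=-r.as_matrix()[:,0];foot=st['position']-.107*ax
print(ax,ZH,'foot lateral from axis',(foot-SEAT)-np.dot(foot-SEAT,ZH)*ZH, np.dot(foot-SEAT,ZH))
draw(S['scene'],foot,ax,'pics/o_s.png',230,130,130,130,6)
draw(S['top'],foot,ax,'pics/o_t.png',220,190,80,80,7)
draw(W,foot,ax,'pics/o_w.png',200,120,200,150,4)
"
```

```text
[-0.42252694 -0.02775165  0.9059254 ] [-0.42158878 -0.02948036  0.90630779] foot lateral from axis [ 1.18031616e-04 -9.67100652e-04  2.34471456e-05] 0.10998083500416767
```

View pics/o_s.png

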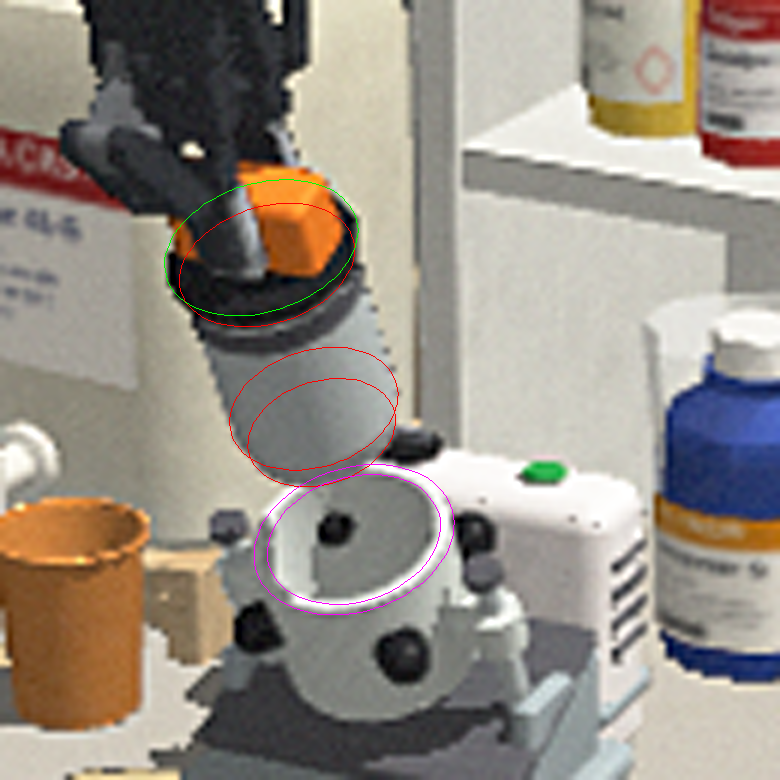

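View pics/o_t.png

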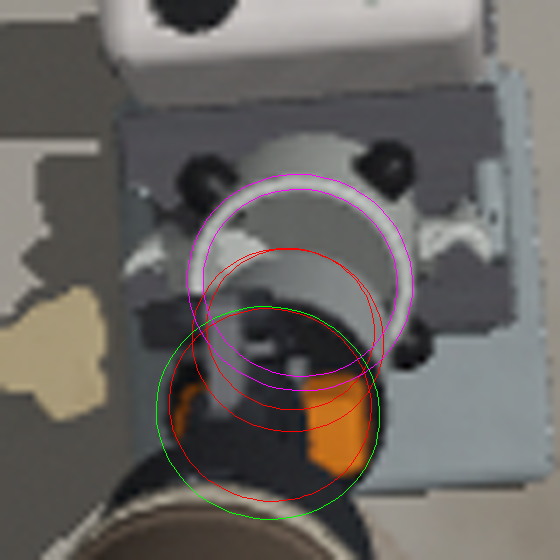

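View pics/o_w.png

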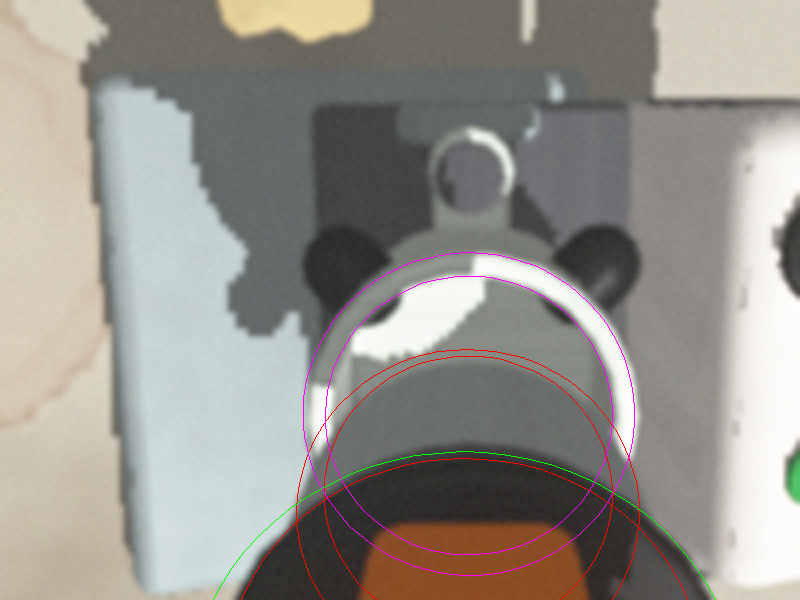

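The overlays put the canister and mouth within about 1 mm of prediction in all three views. I'll lower it along the axis to just above the pads.

```bash
python3 -c "
from cell import manip
from go import *
go(manip,SEAT+.142*ZH,-ZH,YH)"
```

```text
shift [ 0.375 -0.    -0.005] turn [-0.001  0.001 -0.   ] | mm 75.0 deg 0.2
t 7.35 q [-0.97 -0.05  0.43  2.2   0.37  0.62 -0.73] pos [0.4757 0.1394 0.2768] F [ 0.9  0.7 -4.4] M [-0.04  0.84  0.05] gap 0.268
```

Emit:
carry_out --pt "0.05 0 -0.005 0 0 0 1" --pt "0.1 0 -0.005 0 0 0 1" --pt "0.15 0 -0.005 0 0 0 1" --pt "0.2 0 -0.005 0 0 0 1" --pt "0.24 0 -0.005 0 0 0 1" --pt "0.28 0 -0.005 0 0 0 1" --pt "0.28 0 -0.005 0 0 0 1" --pt "0.28 0 -0.005 0 0 0 1"

```text
time: 8.35
position: [0.4994, 0.142, 0.2262]
eef_rot: [0.609, 0.584, 0.399, -0.36]
contact_force: [0.3, 0.7, -4.0]
finger_gap: 0.264
```

```bash
python3 -c "
from cell import manip
from go import *
go(manip,SEAT+.142*ZH,-ZH,YH)
s=manip.snapshot('wrist');st=manip.get_state();print(R(st['eef_rot']).inv().apply(st['contact_force']))
cv2.imwrite('pics/w4.png',cv2.resize(s['frame'][120:270,200:400,::-1],None,fx=4,fy=4))"
```

```text
shift [ 0.095 -0.001  0.   ] turn [-0.001  0.001 -0.   ] | mm 19.1 deg 0.2
t 8.35 q [-0.93  0.08  0.47  2.23  0.31  0.45 -0.66] pos [0.4994 0.142  0.2262] F [ 0.3  0.7 -4. ] M [-0.05  0.84  0.03] gap 0.264
[ 4.64640684 -1.17698193  0.88223871]
```

View pics/w4.png

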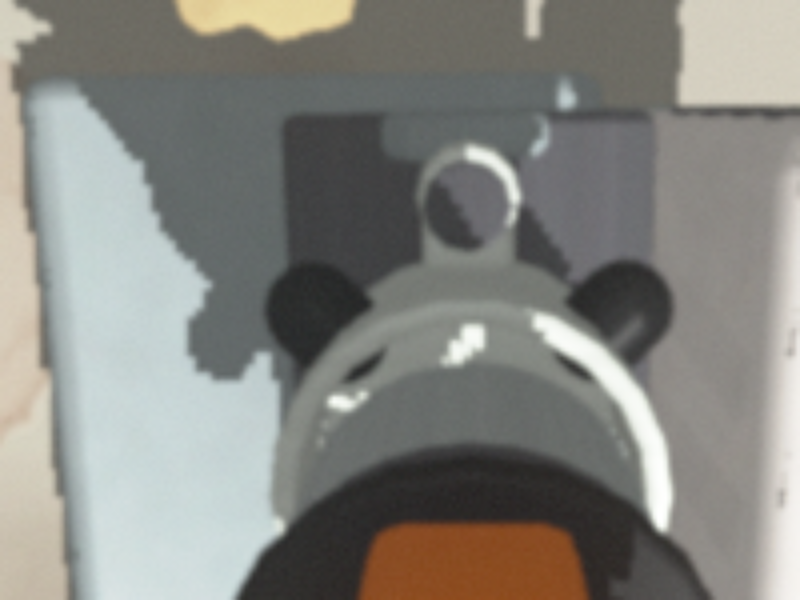

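The foot is centred at the mouth and nothing is touching. Going deeper.

Emit:
carry_out --pt "0.03 0 0 0 0 0 1" --pt "0.06 0 0 0 0 0 1" --pt "0.09 0 0 0 0 0 1" --pt "0.12 0 0 0 0 0 1" --pt "0.12 0 0 0 0 0 1" --pt "0.12 0 0 0 0 0 1"

```text
time: 9.15
position: [0.5095, 0.1429, 0.2045]
eef_rot: [0.609, 0.584, 0.399, -0.36]
contact_force: [0.5, 3.7, -6.1]
finger_gap: 0.268
```

```bash
cat >> go.py <<'E'
def rep(m,h):
    s=go(m,SEAT+(.107+h)*ZH,-ZH,YH); r=R(s['eef_rot']); print("toolF",r.inv().apply(s['contact_force']).round(1),"toolM",r.inv().apply(s['torque']).round(2),"foot height",(np.dot(s['position']-SEAT,ZH)-.107).round(4))
E
python3 -c "
from cell import manip
from go import *
rep(manip,.025)"
```

```text
shift [ 0.026 -0.001  0.002] turn [-0.001  0.    -0.   ] | mm 5.1 deg 0.2
t 9.15 q [-0.9   0.14  0.47  2.24  0.27  0.38 -0.62] pos [0.5095 0.1429 0.2045] F [ 0.5  3.7 -6.1] M [0.75 1.07 0.37] gap 0.268
toolF [ 5.8 -1.9 -3.6] toolM [ 0.01  0.9  -1.02] foot height 0.0301
```

The lateral reading (about 3.6 N along tool -z) suggests a light wall touch on the -y side. I'll shift 1.5 mm towards +y and re-read it.

Emit:
carry_out --pt "0 0 -0.008 0 0 0 1" --pt "0 0 -0.008 0 0 0 1"

```text
time: 9.4
position: [0.5094, 0.1442, 0.2046]
eef_rot: [0.609, 0.584, 0.399, -0.36]
contact_force: [1.3, -0.5, -2.8]
finger_gap: 0.265
```

```bash
python3 -c "
from cell import manip
from go import *
rep(manip,.025)
s=manip.snapshot('wrist')
cv2.imwrite('pics/w5.png',cv2.resize(s['frame'][120:270,200:400,::-1],None,fx=4,fy=4))
s=manip.snapshot('scene')
cv2.imwrite('pics/s5.png',cv2.resize(s['frame'][130:260,230:360,::-1],None,fx=4,fy=4))"
```

```text
shift [ 0.026 -0.001  0.008] turn [-0.001  0.001 -0.   ] | mm 5.4 deg 0.2
t 9.4 q [-0.91  0.14  0.47  2.24  0.27  0.38 -0.62] pos [0.5094 0.1442 0.2046] F [ 1.3 -0.5 -2.8] M [-0.01  0.89  0.01] gap 0.265
toolF [ 3.1 -0.   0.6] toolM [ 0.01  0.05 -0.89] foot height 0.0302
```

View pics/w5.png

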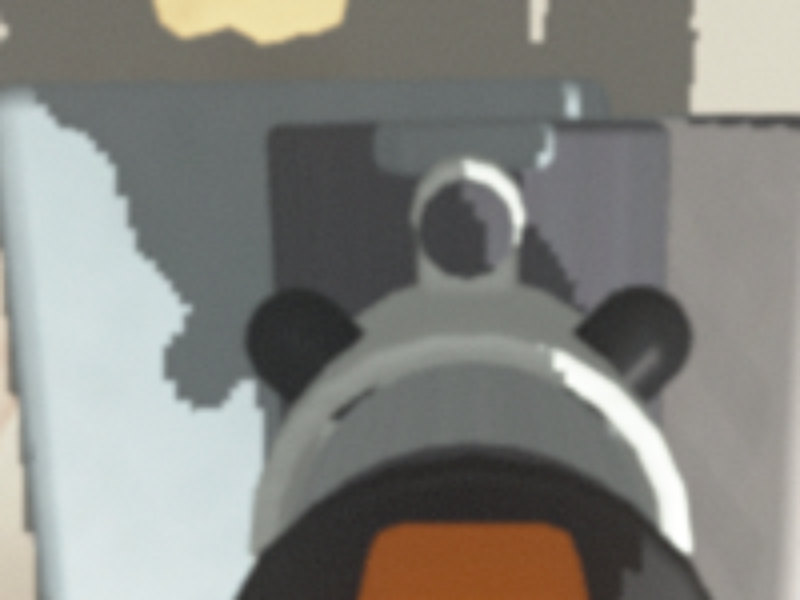

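View pics/s5.png

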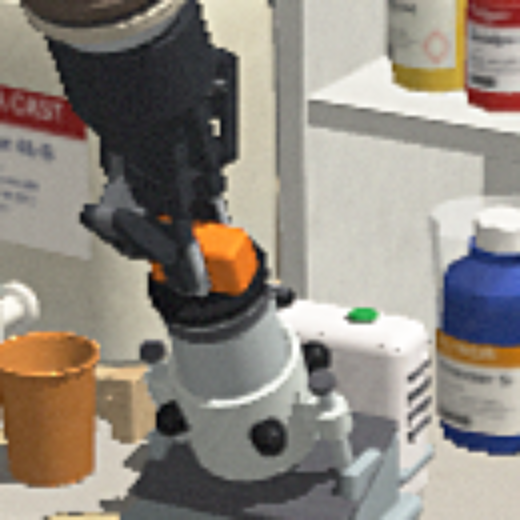

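The lateral load is gone. I'll start the twisting descent, about 0.7 mm per 10° of turn.

Emit:
carry_out --pt "0.004 0 -0.002 0.055 0 0 1" --pt "0.008 0 -0.002 0.11 0 0 1" --pt "0.012 0 -0.002 0.165 0 0 1" --pt "0.016 0 -0.002 0.22 0 0 1" --pt "0.02 0 -0.002 0.165 0 0 1" --pt "0.024 0 -0.002 0.11 0 0 1" --pt "0.027 0 -0.002 0.055 0 0 1" --pt "0.03 0 -0.002 0 0 0 1"

```text
time: 10.5
position: [0.5118, 0.1445, 0.1991]
eef_rot: [0.61, 0.582, 0.4, -0.359]
contact_force: [-1.3, 1.7, -4.2]
finger_gap: 0.269
```

```bash
python3 -c "
from cell import manip
from go import *
rep(manip,.018)"
```

```text
shift [ 0.031 -0.     0.009] turn [ 0.001  0.001 -0.   ] | mm 6.4 deg 0.2
t 10.5 q [-0.88  0.15  0.45  2.24  0.27  0.37 -0.62] pos [0.5118 0.1445 0.1991] F [-1.3  1.7 -4.2] M [0.23 1.23 0.14] gap 0.269
toolF [ 3.3 -2.8 -1.8] toolM [ 0.01  0.34 -1.21] foot height 0.0242
```

Emit:
carry_out --pt "0.004 0 -0.002 0.055 0 0 1" --pt "0.008 0 -0.002 0.11 0 0 1" --pt "0.012 0 -0.002 0.165 0 0 1" --pt "0.016 0 -0.002 0.22 0 0 1" --pt "0.02 0 -0.002 0.165 0 0 1" --pt "0.024 0 -0.002 0.11 0 0 1" --pt "0.028 0 -0.002 0.055 0 0 1" --pt "0.032 0 -0.002 0 0 0 1" --pt "0.036 0 -0.002 -0.055 0 0 1" --pt "0.04 0 -0.002 -0.11 0 0 1" --pt "0.044 0 -0.002 -0.165 0 0 1"

```text
time: 11.88
position: [0.5152, 0.145, 0.1914]
eef_rot: [0.74, 0.404, 0.479, -0.243]
contact_force: [-6.2, -0.8, 5.9]
finger_gap: 0.27
```

```bash
python3 -c "
from cell import manip
from go import *
rep(manip,.01)"
```

```text
shift [ 0.029 -0.005  0.009] turn [ 0.167  0.001 -0.   ] | mm 6.1 deg 30.1
t 11.875 q [-0.75  0.17  0.3   2.24  0.34  0.35 -0.16] pos [0.5152 0.145  0.1914] F [-6.2 -0.8  5.9] M [-0.11  1.44 -0.39] gap 0.27
toolF [-8.  -2.9 -1.3] toolM [ 0.35  0.58 -1.34] foot height 0.0158
```

Emit:
carry_out --pt "0.002 0 0 0.055 0 0 1" --pt "0.005 0 0 0.11 0 0 1" --pt "0.008 0 0 0.165 0 0 1" --pt "0.011 0 0 0.22 0 0 1" --pt "0.014 0 0 0.275 0 0 1" --pt "0.017 0 0 0.33 0 0 1" --pt "0.02 0 0 0.275 0 0 1" --pt "0.023 0 0 0.22 0 0 1" --pt "0.026 0 0 0.165 0 0 1" --pt "0.029 0 0 0.11 0 0 1" --pt "0.032 0 0 0.055 0 0 1" --pt "0.035 0 0 0 0 0 1"

```text
time: 13.38
position: [0.518, 0.1449, 0.1852]
eef_rot: [0.741, 0.403, 0.48, -0.243]
contact_force: [-3.2, 0.3, -1.3]
finger_gap: 0.272
```

```bash
python3 -c "
from cell import manip
from go import *
rep(manip,.0)"
```

```text
shift [ 0.045 -0.004  0.008] turn [0.168 0.001 0.   ] | mm 9.1 deg 30.3
t 13.375 q [-0.73  0.19  0.28  2.24  0.35  0.34 -0.17] pos [0.518  0.1449 0.1852] F [-3.2  0.3 -1.3] M [ 0.54  1.3  -0.78] gap 0.272
toolF [-0.1 -2.7 -2.2] toolM [ 0.97  0.84 -0.97] foot height 0.009
```

Emit:
carry_out --pt "0.003 0 0 0.055 0 0 1" --pt "0.006 0 0 0.11 0 0 1" --pt "0.009 0 0 0.165 0 0 1" --pt "0.012 0 0 0.22 0 0 1" --pt "0.015 0 0 0.275 0 0 1" --pt "0.018 0 0 0.33 0 0 1" --pt "0.021 0 0 0.275 0 0 1" --pt "0.024 0 0 0.22 0 0 1" --pt "0.027 0 0 0.165 0 0 1" --pt "0.03 0 0 0.11 0 0 1" --pt "0.033 0 0 0.055 0 0 1" --pt "0.035 0 0 0 0 0 1"

```text
time: 14.88
position: [0.5209, 0.145, 0.1789]
eef_rot: [0.741, 0.402, 0.48, -0.242]
contact_force: [-2.2, 1.1, -2.7]
finger_gap: 0.269
```

```bash
python3 -c "
from cell import manip
from go import *
rep(manip,.0)
import pickle
s=manip.snapshot('scene');pickle.dump(s,open('s6.pkl','wb'))
cv2.imwrite('pics/s6.png',cv2.resize(s['frame'][130:260,230:360,::-1],None,fx=4,fy=4))"
```

```text
shift [ 0.01  -0.003  0.007] turn [0.169 0.001 0.   ] | mm 2.6 deg 30.5
t 14.875 q [-0.71  0.2   0.26  2.24  0.36  0.32 -0.18] pos [0.5209 0.145  0.1789] F [-2.2  1.1 -2.7] M [ 0.65  1.29 -0.7 ] gap 0.269
toolF [ 1.5 -2.  -2.6] toolM [ 0.94  0.95 -0.89] foot height 0.0021
```

View pics/s6.png

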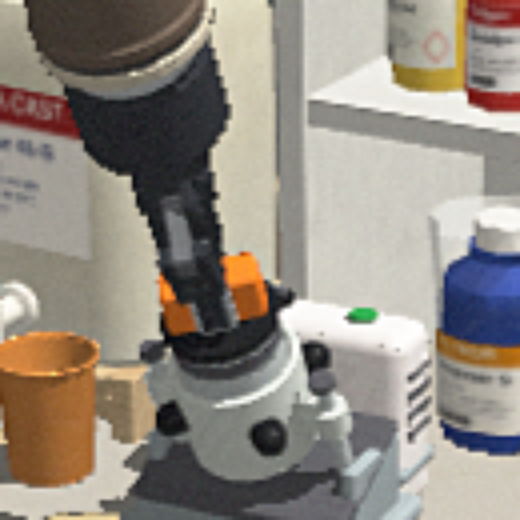

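The scene view shows the lid close above the rim, with low axial force. I'll continue with smaller steps until the floor contact shows.

Emit:
carry_out --pt "0.0025 0 0 0.055 0 0 1" --pt "0.005 0 0 0.11 0 0 1" --pt "0.0075 0 0 0.165 0 0 1" --pt "0.01 0 0 0.22 0 0 1" --pt "0.0125 0 0 0.275 0 0 1" --pt "0.015 0 0 0.33 0 0 1"

```text
time: 15.68
position: [0.522, 0.146, 0.1764]
eef_rot: [0.446, 0.716, 0.299, -0.447]
contact_force: [-4.4, 2.2, 2.4]
finger_gap: 0.267
```

```bash
python3 -c "
from cell import manip
from go import *
rep(manip,.0)"
```

```text
shift [-0.003  0.007  0.011] turn [-0.159  0.    -0.   ] | mm 2.6 deg 28.7
t 15.675 q [-0.93  0.22  0.53  2.25  0.15  0.29 -0.99] pos [0.522  0.146  0.1764] F [-4.4  2.2  2.4] M [0.05 1.26 1.32] gap 0.267
toolF [-4.  -3.7 -0.8] toolM [-1.14 -0.   -1.43] foot height -0.0007
```

Emit:
carry_out --pt "0.002 0 0 -0.055 0 0 1" --pt "0.004 0 0 -0.11 0 0 1" --pt "0.006 0 0 -0.165 0 0 1" --pt "0.008 0 0 -0.22 0 0 1" --pt "0.01 0 0 -0.165 0 0 1" --pt "0.011 0 0 -0.165 0 0 1"

```text
time: 16.42
position: [0.5231, 0.1464, 0.175]
eef_rot: [0.613, 0.58, 0.402, -0.356]
contact_force: [-6.4, 0.7, 5.0]
finger_gap: 0.268
```

```bash
python3 -c "
from cell import manip
from go import *
rep(manip,.0)
import pickle
s=manip.snapshot('scene');pickle.dump(s,open('s7.pkl','wb'))
cv2.imwrite('pics/s7.png',cv2.resize(s['frame'][170:270,250:340,::-1],None,fx=6,fy=6,interpolation=cv2.INTER_CUBIC))
s=pickle.load(open('s5.pkl','rb')) if 0 else pickle.load(open('s0.pkl','rb'))['scene']
cv2.imwrite('pics/s7b.png',cv2.resize(s['frame'][170:270,250:340,::-1],None,fx=6,fy=6,interpolation=cv2.INTER_CUBIC))"
```

```text
shift [-0.012 -0.001  0.014] turn [ 0.004  0.    -0.   ] | mm 3.8 deg 0.7
t 16.425 q [-0.81  0.21  0.38  2.25  0.27  0.3  -0.61] pos [0.5231 0.1464 0.175 ] F [-6.4  0.7  5. ] M [ 0.57  1.22 -0.53] gap 0.268
toolF [-7.2 -3.6 -1.2] toolM [ 0.75  0.38 -1.17] foot height -0.0024
```

View pics/s7.png

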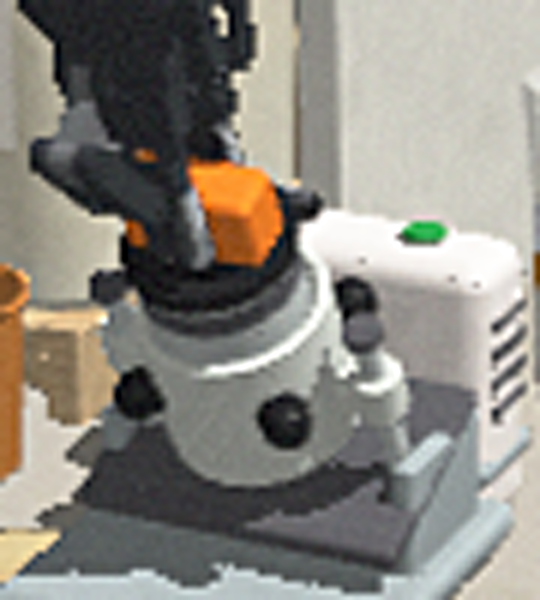

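View pics/s7b.png

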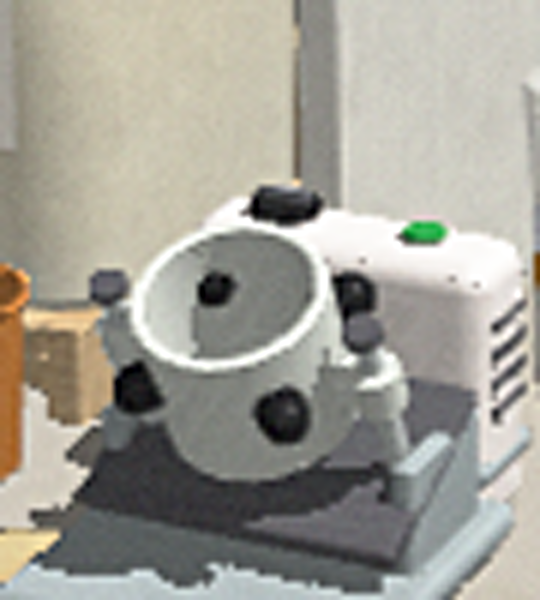

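The push force rose at about 1.9 N/mm, which matches the holder's spring and suggests the floor has been reached. To confirm, I'll twist without descending further. If it isn't home, the force will fall away.

Emit:
carry_out --pt "0.003 0 0 0.055 0 0 1" --pt "0.003 0 0 0.11 0 0 1" --pt "0.003 0 0 0.165 0 0 1" --pt "0.003 0 0 0.11 0 0 1" --pt "0.003 0 0 0.055 0 0 1" --pt "0.003 0 0 0 0 0 1" --pt "0.003 0 0 -0.055 0 0 1" --pt "0.003 0 0 -0.11 0 0 1" --pt "0.003 0 0 -0.165 0 0 1" --pt "0.003 0 0 -0.11 0 0 1" --pt "0.003 0 0 -0.055 0 0 1" --pt "0.003 0 0 0 0 0 1"

```text
time: 17.98
position: [0.5226, 0.1466, 0.1745]
eef_rot: [0.612, 0.581, 0.402, -0.357]
contact_force: [-7.4, -0.9, 4.4]
finger_gap: 0.273
```

```bash
python3 -c "
from cell import manip
from go import *
rep(manip,.0)"
```

```text
shift [-0.013  0.002  0.016] turn [ 0.002 -0.    -0.   ] | mm 4.1 deg 0.4
t 17.975 q [-0.8   0.22  0.38  2.25  0.27  0.3  -0.62] pos [0.5226 0.1466 0.1745] F [-7.4 -0.9  4.4] M [-0.37  1.57  1.1 ] gap 0.273
toolF [-7.2 -4.9  0.4] toolM [-1.1   0.25 -1.59] foot height -0.0027
```

The force held at about 10.7 N through 2 rad of turning, so it is home. I'll ease off the spring, then let go.

Emit:
carry_out --pt "-0.004 0 0 0 0 0 1" --pt "-0.008 0 0 0 0 0 1" --pt "-0.01 0 0 0 0 0 1" --pt "-0.01 0 0 0 0 0 1"

```text
time: 18.48
position: [0.5218, 0.1465, 0.1765]
eef_rot: [0.611, 0.581, 0.401, -0.357]
contact_force: [-4.0, -1.4, 3.1]
finger_gap: 0.27
```

```bash
python3 -c "
from cell import manip
from go import *
rep(manip,.0)"
```

```text
shift [-0.003  0.001  0.015] turn [ 0.002 -0.    -0.   ] | mm 3.1 deg 0.4
t 18.475 q [-0.8   0.21  0.38  2.25  0.27  0.3  -0.62] pos [0.5218 0.1465 0.1765] F [-4.  -1.4  3.1] M [ 0.27  1.09 -0.58] gap 0.27
toolF [-4.5 -2.4  1.1] toolM [ 0.67  0.07 -1.07] foot height -0.0006
```

Emit:
carry_out --pt "-0.005 0 0 0 0 0 1" --pt "-0.005 0 0 0 0 0 1" --pt "-0.005 0 0 0 0 0 0.2" --pt "-0.005 0 0 0 0 0 -0.2" --pt "-0.005 0 0 0 0 0 -1" --pt "-0.005 0 0 0 0 0 -1" --pt "-0.005 0 0 0 0 0 -1" --pt "-0.005 0 0 0 0 0 -1"

```text
time: 19.48
position: [0.5214, 0.1465, 0.1773]
eef_rot: [0.611, 0.581, 0.401, -0.357]
contact_force: [0.8, 1.1, -0.2]
finger_gap: 1.0
```

```bash
python3 -c "
from cell import manip
from go import *
rep(manip,.0)"
```

```text
shift [0.002 0.001 0.015] turn [ 0.002 -0.    -0.   ] | mm 3.1 deg 0.4
t 19.475 q [-0.81  0.21  0.38  2.25  0.28  0.3  -0.62] pos [0.5214 0.1465 0.1773] F [ 0.8  1.1 -0.2] M [-0.05  0.48  0.  ] gap 1.0
toolF [ 0.5  0.7 -1. ] toolM [-0.01 -0.01 -0.48] foot height 0.0004
```

Released, with zero force on the tool. Now I'll retreat along the axis.

Emit:
carry_out --pt "-0.1 0 0 0 0 0 -1" --pt "-0.25 0 0 0 0 0 -1" --pt "-0.45 0 0 0 0 0 -1" --pt "-0.6 0 0 0 0 0 -1" --pt "-0.6 0 0 0 0 0 -1" --pt "-0.6 0 0 0 0 0 -1"

```text
time: 20.23
position: [0.4706, 0.1428, 0.2855]
eef_rot: [0.611, 0.581, 0.402, -0.357]
contact_force: [0.3, 0.4, -0.3]
finger_gap: 1.003
```

```bash
python3 -c "
from ov import *
from cell import manip
rep(manip,0)
S={n:manip.snapshot(n) for n in('scene','top','wrist')}
import pickle;pickle.dump(S,open('s8.pkl','wb'))
for n,x,y,w,h,f in(('scene',250,160,90,110,6),('wrist',200,120,200,150,4)): 
  cv2.imwrite(f'pics/{n}8.png',cv2.resize(S[n]['frame'][y:y+h,x:x+w,::-1],None,fx=f,fy=f,interpolation=cv2.INTER_CUBIC))
  draw(S[n],SEAT,ZH,f'pics/{n}8o.png',x,y,w,h,f)
cv2.imwrite('pics/top8.png',S['top']['frame'][:,:,::-1])"
```

```text
shift [0.6   0.003 0.015] turn [ 0.002 -0.    -0.   ] | mm 120.0 deg 0.4
t 20.225 q [-0.92 -0.06  0.37  2.19  0.37  0.65 -0.73] pos [0.4706 0.1428 0.2855] F [ 0.3  0.4 -0.3] M [0.01 0.47 0.02] gap 1.003
toolF [ 0.4  0.1 -0.3] toolM [ 0.    0.05 -0.46] foot height 0.12
```

View pics/scene8.png

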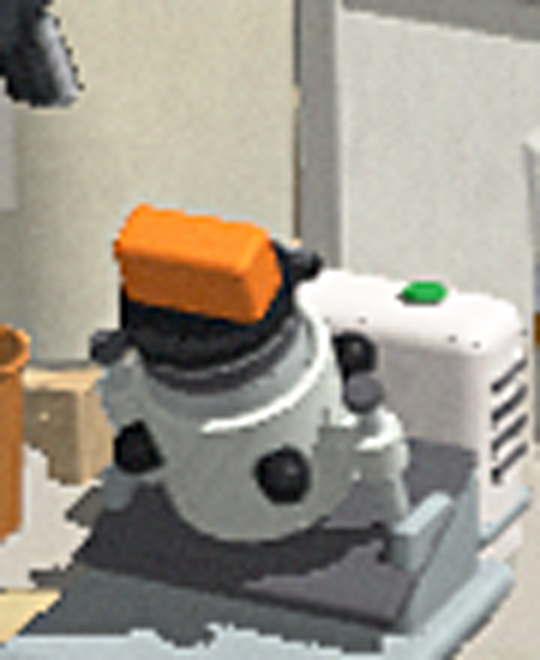

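View pics/scene8o.png

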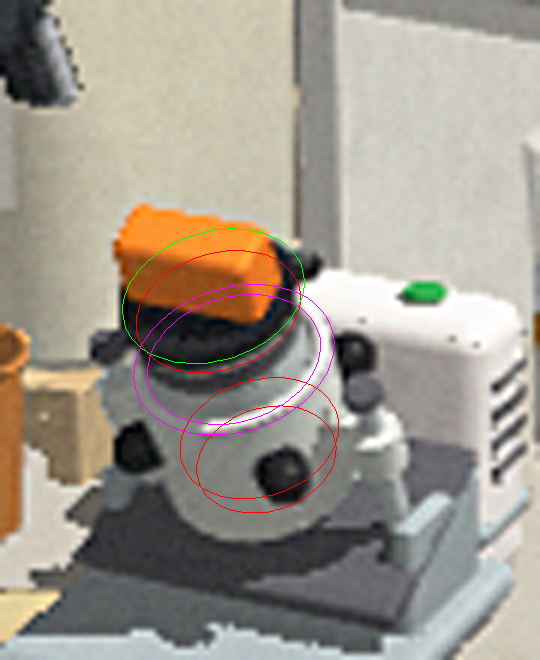

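View pics/wrist8o.png

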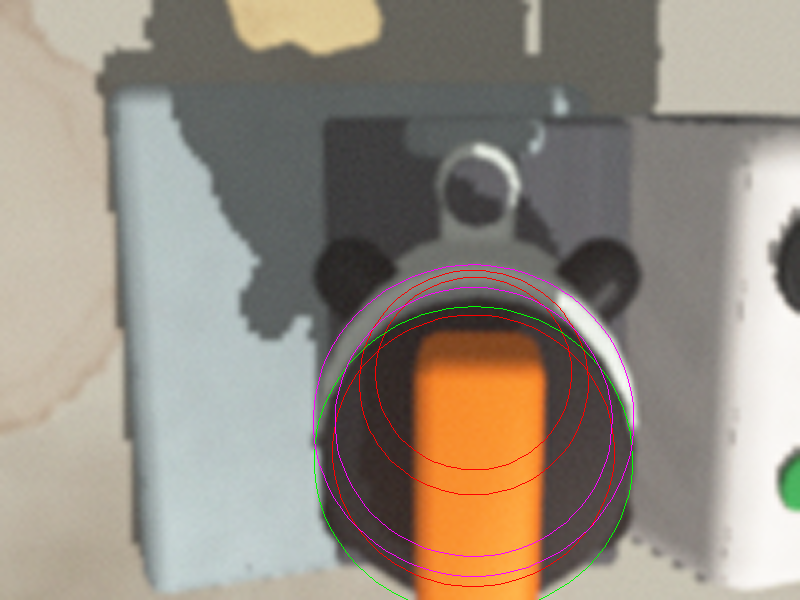

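View pics/top8.png

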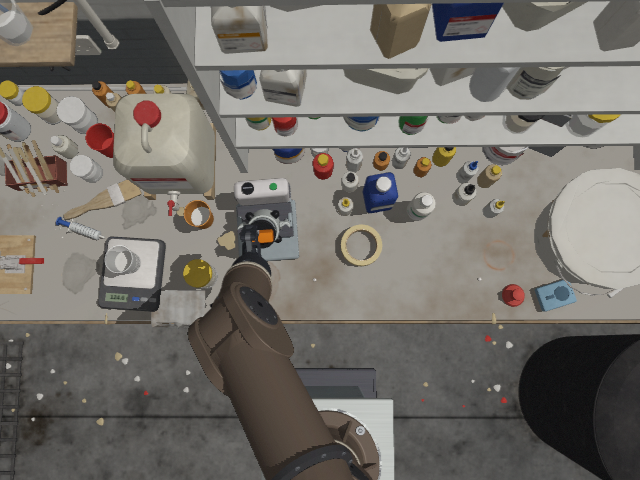

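The seated outline matches the prediction: the lid edge is within about 1 mm, and the front knob is back at its rest row (about 475). A last numeric check on the bystanders, then I'll hand it in.

```bash
python3 - <<'E'
from h import *; import pickle
A=pickle.load(open('s0.pkl','rb'));B=pickle.load(open('s8.pkl','rb'))
for n,lab,(x,y,w,h) in(('top','tape',(335,220,50,50)),('top','cup',(180,198,36,32)),('scene','cup',(225,208,35,46)),('top','jar',(178,254,40,40)),('scene','tape',(350,270,60,45))):
    t=A[n]['frame'][y:y+h,x:x+w]; y0,x0=y-6,x-6; s=B[n]['frame'][y0:y+h+6,x0:x+w+6]
    r=cv2.matchTemplate(s,t,cv2.TM_CCOEFF_NORMED); _,v,_,l=cv2.minMaxLoc(r); print(n,lab,'shift px',l[0]-6,l[1]-6,'score',round(v,3))
from cell import manip
s=manip.get_state(); print(s['time'],s['dq'].round(3),s['contact_force'].round(1))
E
```

```text
top tape shift px 0 0 score 1.0
top cup shift px 0 0 score 1.0
scene cup shift px 0 0 score 0.997
top jar shift px 0 0 score 0.519
scene tape shift px 0 0 score 0.998
20.375 [ 0.     0.     0.    -0.001  0.     0.005 -0.002] [ 0.1 -0.3 -0.2]
```

```bash
python3 -c "
from cell import manip
print(manip.hand_in())"
```

```text
the job is handed in; nothing more can be done
None
```

The canister is in the holder, foot first. I twisted it down under light pressure until it was home, let go, and handed the job in after 20.4 s.

- **Seating:** near the bottom, the push rose at about 1.9 N/mm, which matches the holder's spring. It then held at about 10.7 N through about 2 rad of turning with no further descent, so I take it as sitting on the floor.
- **Not forced:** the highest push I read was about 11.5 N, which would press the spring down about 3.5 mm of its 12 mm. I only saw the force at the end of each move, not during it.
- **After release:** force on the tool was about zero. The lid edge was within about 1 mm of its predicted home position in the scene view, and the holder was back at rest.
- **Light side touch:** on the way in, the canister touched the bore wall with about 4 N. Shifting it 1.5 mm cleared that.
- **Bystanders:** the tape and cup had not moved in the before-and-after pictures. The jar's best match was also at zero shift, but with a weak score (0.52) because the arm's shadow covers it; it looked unmoved by eye.

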